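# Put three flower pots back on their own saucers

### The job

The three terracotta flower pots are standing in each other's saucers: rearrange them so that each pot stands upright in the middle of the saucer of its own shape (round in round, square in square, oblong in oblong), the square and the oblong pot lined up with their saucers' sides. The empty plaster bat is free for parking a pot on the way. Keep the pots upright, set them down gently because fired clay chips, and do not disturb the bowl, the mug or the glaze jar.

Things in the scene. Friction and masses are not known exactly. Their poses are not given: they have to be found in the camera images.
- pot_round: Loose round terracotta flower pot, an upright open cylinder, 64 mm in outer diameter, 70 mm tall, wall 5 mm, about 0.2 kg. Origin: centre of its underside; z up.
- pot_square: Loose square terracotta flower pot, straight-sided and open at the top, 60 x 60 mm outside, 66 mm tall, wall 5 mm, about 0.22 kg. Origin: centre of its underside; x and y at right angles to its sides, z up.
- pot_oblong: Loose oblong (rectangular) terracotta flower pot, straight-sided and open at the top, 86 mm long along its x, 46 mm wide along its y, 60 mm tall, wall 5 mm, about 0.22 kg. Origin: centre of its underside; z up.
- saucer_round: Round grey stoneware saucer, does not move: 120 mm outer diameter, low upright rim 5 mm thick, rim top 12 mm above the table, inside 110 mm across, inner floor 5 mm above the table. Origin: centre of its underside, on the table. At the start one of the wrong pots stands in it.
- saucer_square: Square grey stoneware saucer, does not move: 104 x 104 mm outside, low rim 5 mm thick, rim top 12 mm above the table, inside 94 x 94 mm, inner floor 5 mm above the table. Origin: centre of its underside, on the table; x and y at right angles to its sides. At the start one of the wrong pots stands in it.
- saucer_oblong: Oblong (rectangular) grey stoneware saucer, does not move: 138 mm along its x and 94 mm along its y outside, low rim 5 mm thick, rim top 12 mm above the table, inside 128 x 84 mm, inner floor 5 mm above the table. Origin: centre of its underside, on the table. At the start one of the wrong pots stands in it.
- bat: Flat white plaster disc (a potter's bat), does not move, 150 mm in diameter, flat top 15 mm above the table, empty at the start: the free spot on which a pot can be parked. Origin: centre of its underside, on the table.
- bowl: Bystander, loose: off-white bowl, 110 mm in diameter at the rim, 50 mm tall. Origin: centre of its underside. Leave it alone.
- mug: Bystander, loose: blue-glazed mug, 72 mm in diameter, 80 mm tall, with a handle on its +y side reaching about 30 mm further out. Origin: centre of its underside. Leave it alone.
- glaze_jar: Bystander, loose: closed jar with a dark cap, 72 mm in diameter, 100 mm tall. Origin: centre of its underside. Leave it alone. (Other fixed studio things, such as a stack of bats, a bucket, a tool pot and a banding wheel, stand at the edges of the table, at least 0.7 m ahead of the base or 0.5 m to its side, up to 0.2 m tall.)
There are look-alikes about, which are no part of the job. What is shaped like the pot_round but green is not meant.

How it is judged:
At the end, for the whole second after the job is handed in: Each pot rests upright (within 4.5 degrees) on the floor of the saucer of its own shape, centred within 14 mm; the square pot (any quarter turn) and the oblong pot (either way round, long side to long side) are parallel to their saucers within 14 degrees; all at rest (horizontal distance between pot_round and saucer_round below 0.014 m and z of pot_round in the frame of saucer_round between 0.002 and 0.008 m and angle between each of pot_round, pot_square, pot_oblong's own z axis and vertical below 0.08 rad and linear speed of each of pot_round, pot_square, pot_oblong below 0.02 m/s and angular speed of each of pot_round, pot_square, pot_oblong below 0.2 rad/s and horizontal distance between pot_square and saucer_square below 0.014 m and z of pot_square in the frame of saucer_square between 0.002 and 0.008 m and horizontal distance between pot_oblong and saucer_oblong below 0.014 m and z of pot_oblong in the frame of saucer_oblong between 0.002 and 0.008 m and (angle between the x axis of pot_square and the x axis of saucer_square, either way round below 0.25 rad or angle between the x axis of pot_square and the y axis of saucer_square, either way round below 0.25 rad) and angle between the x axis of pot_oblong and the x axis of saucer_oblong, either way round below 0.25 rad); the robot touches nothing.
It fails at once if a bystander (bowl, mug or glaze jar) is pushed more than 20 mm or tipped by more than about 17 degrees (distance of any of bowl, mug, glaze_jar from where it was at the start of the episode above 0.02 m or angle between any of bowl, mug, glaze_jar's own z axis and vertical above 0.3 rad).
It fails at once if a pot is tipped by more than about 35 degrees (angle between any of pot_round, pot_square, pot_oblong's own z axis and vertical above 0.6 rad).
It fails at once if a saucer or the plaster bat is struck or pressed with more than 60 N (a pot dropped or banged down) (contact force between any of saucer_round, saucer_square, saucer_oblong, bat and anything else above 60 N).
It also fails if it takes over 112 s, if anything falls off the work surface, if the arm or the gripper's body presses on something with over 40 N, if the wrist force passes 120 N, or if a joint passes its speed limit or range.

### The arm

A 7-joint arm with a two-finger parallel gripper is mounted at the origin on the work surface. World frame = base frame: x ahead of the robot, y to its left, z up, the work surface at z = 0. Lengths are in m, angles in rad, forces in N, time in s.
With the tool pointing down it reaches from about 0.425 to 0.875 m from the base axis. Payload 4.7 kg.
Tool frame: the origin (TCP) lies midway between the tips of the shut fingers; the grasp point (between the pads) lies 19 mm behind it; z points along the fingers, y is the line along which they close (so a half turn about z gives the same grasp; the last joint's range is limited). The gripper opens to 87 mm and grips with 3 to 60 N. Pads are 19 mm wide; open, the fingers measure 117 mm over their backs; the gripper's body (75 mm by 190 mm) begins 51 mm behind the grasp point.
Start: joints at [-1.265, 0.321, -0.07, 1.45, 0.023, 1.371, -0.057], TCP at [0.187, 0.623, 0.199] pointing down, gripper open.
Joint ranges: [-2.86, 2.86], [-0.3, 2.09], [-1.38, 1.24], [0.06, 2.45], [-1.56, 4.7], [0.09, 2.05], [-2.69, 2.69]. Speed limits (rad/s): [2.57, 2.57, 3.14, 3.14, 3.14, 3.14, 3.14].

### API

Orientations are given as a rotation vector (axis times angle).
In Python, from bench import ctrl gives the robot as it stands. The module is installed in compiled form; this text tells all that it offers.
- The arm moves only by the shell command python3 -m handwheel 'ROWS' [FORCE]. ROWS is JSON, a list of rows, each a list of 7 numbers: the finger opening in m, from 0 to 0.087, then the shift along the tool's x, y, z in m, then the turn, a rotation vector about the tool's x, y, z in degrees. A call has 1 to 12 rows; each row shifts and turns the commanded pose from where the row before left it, along the tool's axes as they then stand; what a row does not reach is not made up. A row lasts 1/8 s, in which the tool goes at most 62.5 mm and 10.7 degrees, less where a joint would pass 70% of its speed; a pose out of reach is approached as far as the arm can. A call is refused whole if a number of a shift passes 0.0625 or a number of a turn 10.7, either way. A call with a gripper value outside its range is refused whole. The fingers move at their own pace and stop on an object; FORCE is the grip in N (left out, the last holds). Time passes only in rows, so rows that do not move let the fingers close. It gives the time, the measured TCP pose, the force, the opening and the grip force at its end, in the units of the state.
- ctrl.get_state(): the state, without advancing time (a new reading comes with each control period).
- ctrl.get_image(name): name is "side" or "top"; returns (picture, depth): 384x512x3 uint8, blue, green, red; 384x512 float32, m along the optical axis (not along the pixel's ray), 0 where there is no reading.
- ctrl.camera_info(name): a dict with "intrinsics" (3x3 intrinsics, pixels), "D" ([k1, k2, p1, p2, k3] as OpenCV has them; the pictures are not rectified), "R" (3x3) and "t" (3): a world point X has camera coordinates R X + t. Camera axes: x right, y down, z forward; pixel columns grow to the right and rows downward; lengths in m; the calibration is good to about 2 mm. A picture is of the moment at which its call begins. camera_info takes no time and is no camera call.
- ctrl.close_job(): hands the job in; it is judged then, once.
The state is a dict: "time": time; "joint_positions": joint angles; "qd": joint speeds; "joint_torque": joint torques, N m; "position": TCP position; "tool_rot": TCP orientation; "ft_force": force on the tool from outside, world axes, zero at the start; "torque": the same for the moment, N m; "grip_width": opening from 0.0 (shut) to 1.0 (fully open); "grip_force": force on a finger pad.
Only numpy, scipy, OpenCV 4.12 (cv2) and the standard library are available. Lean on these libraries where they do the work, as an engineer would, in place of code of your own. Each camera call takes 0.05 s, during which the arm holds its last target. There are 200 camera calls.

## Working session

There is one attempt and no reset: what is moved stays moved. The work goes in short steps, Python scripts to look and compute and a shell command to move; the robot and the scene stay as the last step left them, time stands still between calls to the robot, and variables do not carry over. Pictures are saved under pics/ and viewed, at most 14 in all, crops included, and the job is handed in when it is done.

```bash
mkdir -p pics
python3 - <<'E'
from bench import ctrl
import cv2,numpy as np
np.set_printoptions(precision=4,suppress=True)
for n in("top","side"):
    im,d=ctrl.get_image(n); cv2.imwrite(f"pics/{n}0.png",im); np.savez(f"{n}0.npz",im=im,d=d)
    c=ctrl.camera_info(n); print(n,c)
print(ctrl.get_state())
E
```

```text
top {'intrinsics': array([[384.3299,   0.    , 259.9712],
       [  0.    , 384.3299, 190.8676],
       [  0.    ,   0.    ,   1.    ]]), 'D': array([-0.0366,  0.    ,  0.    ,  0.    ,  0.    ]), 'R': array([[ 0.0206, -0.9997, -0.0101],
       [-0.9866, -0.0186, -0.1618],
       [ 0.1616,  0.0133, -0.9868]]), 't': array([-0.0013,  0.4728,  1.2229])}
side {'intrinsics': array([[397.7597,   0.    , 257.9574],
       [  0.    , 397.7597, 197.3025],
       [  0.    ,   0.    ,   1.    ]]), 'D': array([0.0399, 0.    , 0.    , 0.    , 0.    ]), 'R': array([[ 0.7426, -0.6696,  0.0115],
       [-0.4268, -0.4865, -0.7623],
       [ 0.516 ,  0.5613, -0.6471]]), 't': array([-0.3351,  0.2167,  0.8141])}
{'time': 0.1, 'joint_positions': array([-1.2649,  0.3217, -0.0701,  1.4516,  0.0226,  1.3708, -0.0569]), 'qd': array([-0.001 , -0.0026,  0.0007, -0.0023,  0.0004,  0.0019, -0.0005]), 'joint_torque': array([ -0.0004, -49.257 ,  -0.4057, -31.3391,  -0.0642,   0.0395,
         0.0001]), 'position': array([0.1869, 0.622 , 0.1979]), 'tool_rot': array([-0.4567, -3.1081,  0.0027]), 'ft_force': array([-0.4364,  0.2975, -1.3114]), 'torque': array([ 0.0011,  0.0365, -0.0358]), 'grip_force': 0.0, 'grip_width': 1.0004870490597446}
```

View pics/top0.png

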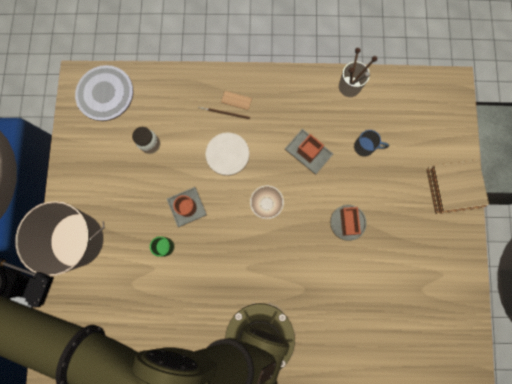

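View pics/side0.png

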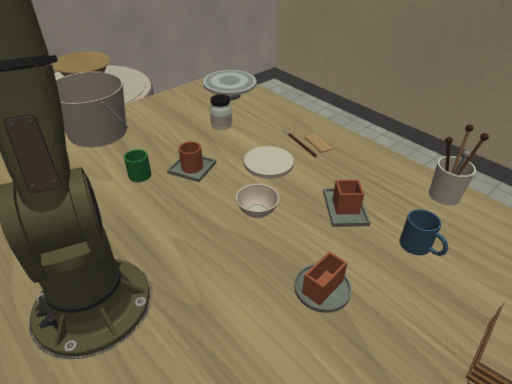

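The top view shows the round pot in the square saucer (186,206), the square pot in the oblong saucer (309,150) and the oblong pot in the round saucer (348,221). The bat is at (227,154). There are two pot_round candidates, the terracotta one at (186,206) and the green one at (161,246). The terracotta one is the one meant, because green is excluded.

```bash
cat > h.py <<'E'
from bench import ctrl
import cv2,numpy as np
np.set_printoptions(precision=4,suppress=True)
def rays(n,uv):
    c=ctrl.camera_info(n); u=cv2.undistortPoints(np.float64(uv).reshape(-1,1,2),c["intrinsics"],np.array(c["D"]))[:,0]
    return np.c_[u,np.ones(len(u))],c["R"],c["t"]
def world(n,uv,z=None,depth=None):
    r,R,t=rays(n,uv)
    if depth is not None: return (r*depth[:,None]-t)@R
    o=-R.T@t; d=r@R; return o+d*((z-o[2])/d[:,2])[:,None]
def cloud(n,d):
    v,u=np.mgrid[:384,:512]; return world(n,np.c_[u.ravel(),v.ravel()],depth=d.ravel().astype(float)).reshape(384,512,3)
def masks(im):
    h,s,v=cv2.split(cv2.cvtColor(im,cv2.COLOR_BGR2HSV))
    return dict(terra=((h<11)|(h>174))&(s>120)&(v>50)),h,s,v
def rect(p):
    (cx,cy),(a,b),th=cv2.minAreaRect(np.float32(p)*1000); 
    if a<b: a,b,th=b,a,th+90
    return np.array([cx/1000,cy/1000,a,b,(th+90)%180-90])
E
python3 - <<'E'
from h import *
f=np.load("top0.npz"); im,d=f["im"],f["d"]; P=cloud("top",d); m,h,s,v=masks(im)
print("table z",np.median(P[260:300,300:420,2]))
def blob(mask,uv,r=32):
    k=np.zeros(mask.shape,np.uint8); cv2.circle(k,uv,r,1,-1); return mask&(k>0)
for n,uv,H in(("round",(186,206),.075),("square",(309,150),.071),("oblong",(348,221),.065)):
    b=blob(m["terra"],uv); z=P[...,2]
    t=b&(abs(z-H)<.008); 
    ctr=lambda k:np.argwhere(k)[:,::-1].astype(float)
    print(n,"npx",b.sum(),t.sum(),"zmax",np.percentile(z[b],[5,50,95]),"pix",ctr(t).mean(0))
    print("  rim, plane:",rect(world("top",ctr(t),H)[:,:2]),"median depth xy mid:",(P[t].min(0)+P[t].max(0))/2)
    g=blob((s<60)&(v<165)&(v>50)&(z<.02),uv,40); g=cv2.morphologyEx(g.astype(np.uint8),cv2.MORPH_OPEN,np.ones((3,3)))
    c=max(cv2.findContours(g,0,1)[0],key=cv2.contourArea)[:,0]
    print("  saucer",len(c),rect(world("top",c,.012)[:,:2]))
for n,uv,H,mk in(("bat",(227,154),.015,(s<50)&(v>150)),("bowl",(267,202),.05,(s<75)&(v>150)),("green",(161,246),.07,(h>50)&(h<85)&(s>120)),("mug",(368,143),.08,(h>95)&(h<120)&(s>100)),("jar",(143,134),.1,(v<60))):
    g=blob(mk,uv).astype(np.uint8); c=max(cv2.findContours(g,0,1)[0],key=cv2.contourArea)[:,0]
    print(n,rect(world("top",c,H)[:,:2]))
b=im[110:260,130:400]; cv2.imwrite("pics/crop0.png",cv2.resize(b,None,fx=2.9,fy=2.9,interpolation=cv2.INTER_CUBIC))
E
```

```text
table z 0.0006098975720125618
round npx 319 95 zmax [0.0092 0.0293 0.0768] pix [183.0316 205.7368]
  rim, plane: [  0.4168   0.2497  61.2102  57.6474 -88.8311] median depth xy mid: [0.4169 0.25   0.0734]
  saucer 128 [  0.4197   0.2542 103.6904 102.7006  24.6452]
square npx 357 95 zmax [0.0081 0.0372 0.0733] pix [310.8105 147.5368]
  rim, plane: [  0.6181  -0.1541  60.486   56.7827 -40.1108] median depth xy mid: [ 0.6187 -0.1541  0.0709]
  saucer 133 [  0.6182  -0.1543 136.535   93.5778  50.5819]
oblong npx 399 135 zmax [0.0074 0.0295 0.0679] pix [350.9185 221.0889]
  rim, plane: [ 0.3793 -0.2828 84.4789 47.4244  5.6119] median depth xy mid: [ 0.3788 -0.2833  0.0637]
  saucer 99 [  0.3624  -0.2622 116.6498  59.9714  34.8959]
bat [  0.604    0.1235 143.8627 143.6862   1.0414]
bowl [  0.4368  -0.0124 110.1576 107.783  -88.9251]
green [  0.286    0.3183  57.0558  56.5664 -86.7649]
mug [ 0.6289 -0.3353 45.7759 26.2985 43.8879]
jar [  0.6329   0.3906  53.0255  50.1752 -89.155 ]
```

View pics/crop0.png

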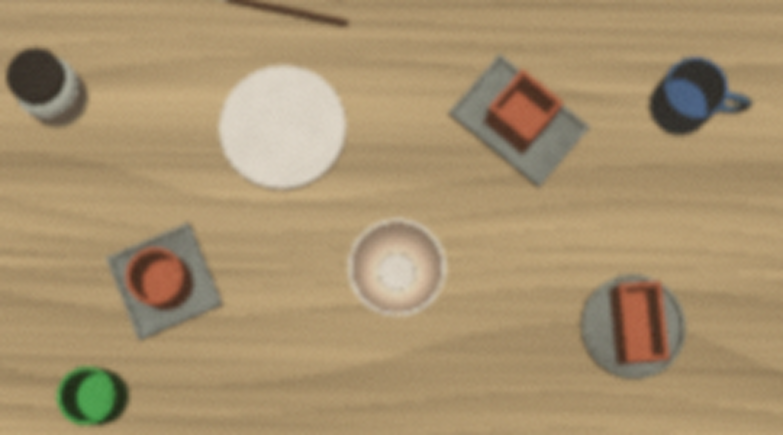

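The crop confirms it: the pot in the square saucer is terracotta with a round rim, and the green one stands on the bare table at lower left. Next I'll fix the round saucer's centre and write a helper that gives the move deltas.

```bash
cat > go.py <<'E'
import sys
from h import *
from scipy.spatial.transform import Rotation as Ro
s=ctrl.get_state(); R=Ro.from_rotvec(s["tool_rot"]).as_matrix(); p=s["position"]
yaw=np.degrees(np.arctan2(R[1,1],R[0,1]))
print("t %.2f"%s["time"],"pos",p,"yaw %.1f tiltz"%yaw,R[:2,2],"q7 %.2f"%s["joint_positions"][6],"F",s["ft_force"],"w %.1fmm g %.1f"%(s["grip_width"]*87,s["grip_force"]))
if len(sys.argv)>4:
    x,y,z,w=map(float,sys.argv[1:5]); d=np.array([x,y,z])-p; dw=(w-yaw+180)%360-180
    print("shift with present axes (mm):",1000*R.T@d)
    a=np.radians(w); T=np.array([[np.sin(a),np.cos(a),0],[-np.cos(a),np.sin(a),0],[0,0,-1]])
    print("turn tz(deg): %.1f"%-dw,"then shift with final axes (mm):",1000*T.T@d)
    D=Ro.from_matrix(R.T@T).as_rotvec(degrees=True); print("full turn rotvec",D)
E
python3 - <<'E'
from h import *
f=np.load("top0.npz"); im,d=f["im"],f["d"]; P=cloud("top",d); m,h,s,v=masks(im); z=P[...,2]
k=np.zeros(s.shape,np.uint8); cv2.circle(k,(348,222),26,1,-1)
g=(s<60)&(v<165)&(v>50)&(z<.02)&(k>0); pts=np.argwhere(cv2.morphologyEx(g.astype(np.uint8),cv2.MORPH_OPEN,np.ones((2,2)))>0)[:,::-1]
w=world("top",pts,.012)[:,:2]; hull=cv2.convexHull(np.float32(w*1000)); print(rect(w),cv2.minEnclosingCircle(hull))
from scipy.optimize import least_squares
H=hull[:,0]; A=np.c_[2*H,np.ones(len(H))]; r=np.linalg.lstsq(A,(H**2).sum(1),rcond=None)[0]; print("fit",r[:2],np.sqrt(r[2]+r[0]**2+r[1]**2))
for u in((40,210),(60,215),(90,235),(20,240),(70,204),(40,270)): print("bucket",u,P[u[1],u[0]])
for u in((343,127),(357,133),(380,143),(387,146)): print("mug",u,P[u[1],u[0]])
E
python3 go.py .618 -.154 .3 -40.1
```

```text
[  0.3753  -0.2882 112.9504 112.7474  -0.4924] ((375.23150634765625, -288.19873046875), 58.580265045166016)
fit [ 374.8718 -288.5518] 57.711891043796484
bucket (40, 210) [0.3847 0.6769 0.1373]
bucket (60, 215) [0.379  0.6626 0.045 ]
bucket (90, 235) [0.3127 0.5143 0.1371]
bucket (20, 240) [0.2922 0.7232 0.1466]
bucket (70, 204) [0.4213 0.6556 0.0007]
bucket (40, 270) [0.2054 0.6565 0.1386]
mug (343, 127) [ 0.7093 -0.2755  0.0013]
mug (357, 133) [ 0.6891 -0.3242 -0.0005]
mug (380, 143) [ 0.6314 -0.3792  0.0772]
mug (387, 146) [ 0.6271 -0.4076  0.0592]
t 0.10 pos [0.1869 0.622  0.1979] yaw 73.3 tiltz [-0.0004 -0.0017] q7 -0.06 F [-0.4364  0.2975 -1.3114] w 87.0mm g 0.0
shift with present axes (mm): [-636.123  -619.3469 -100.987 ]
turn tz(deg): 113.4 then shift with final axes (mm): [ 315.8813  829.5973 -102.1214]Traceback (most recent call last):
  File "go.py", line 12, in <module>
    D=Ro.from_matrix(R.T@T).as_rotvec(degrees=True); print("full turn rotvec",D)
      ~~~~~~~~~~~~~~^^^^^^^
  File "scipy/spatial/transform/_rotation.pyx", line 1143, in scipy.spatial.transform._rotation.Rotation.from_matrix
ValueError: Non-positive determinant (left-handed or null coordinate frame) in rotation matrix 0: [[ 0.3969 -0.9179  0.0001]
 [-0.9179 -0.3969  0.0017]
 [ 0.0015  0.0008  1.    ]].
```

```bash
sed -i 's/T=np.array.*$/T=np.array([[-np.sin(a),np.cos(a),0],[np.cos(a),np.sin(a),0],[0,0,-1]])/' go.py
python3 -m handwheel '[[0.087,0,0,-0.05,0,0,0],[0.087,0,0,-0.05,0,0,0],[0.087,-0.06,0,0,0,0,5.5],[0.087,-0.06,0,0,0,0,5.5],[0.087,-0.06,0,0,0,0,5.5],[0.087,-0.06,0,0,0,0,5.5],[0.087,-0.06,0,0,0,0,5.5],[0.087,-0.06,0,0,0,0,5.5],[0.087,-0.06,0,0,0,0,5.5],[0.087,-0.06,0,0,0,0,5.5],[0.087,-0.06,0,0,0,0,5.5],[0.087,0,0,0,0,0,0]]' 20
python3 go.py .618 -.154 .2 -40.1
```

```text
time: 1.6
position: [0.5991, 0.287, 0.2987]
tool_rot: [1.73, 2.618, -0.004]
ft_force: [0.1, -0.3, -0.0]
grip_width: 1.0
grip_force: 0.0
t 1.60 pos [0.5991 0.287  0.2987] yaw 23.1 tiltz [ 0.0015 -0.0041] q7 -0.02 F [ 0.1006 -0.3192 -0.0304] w 87.0mm g 0.0
shift with present axes (mm): [-412.6668 -155.5158  100.5126]
turn tz(deg): 63.2 then shift with final axes (mm): [-325.1403  298.5511   98.6555]
full turn rotvec [ 0.1279  0.2338 63.1905]
```

```bash
python3 -m handwheel '[[0.087,-0.0589,-0.0222,0,0,0,0],[0.087,-0.0589,-0.0222,0,0,0,0],[0.087,-0.0589,-0.0222,0,0,0,0],[0.087,-0.0589,-0.0222,0,0,0,0],[0.087,-0.0589,-0.0222,0,0,0,0],[0.087,-0.0589,-0.0222,0,0,0,0],[0.087,-0.0589,-0.0222,0,0,0,0],[0.087,0,0,0.02,0,0,10.5],[0.087,0,0,0.02,0,0,10.5],[0.087,0,0,0.02,0,0,10.5],[0.087,0,0,0.02,0,0,10.5],[0.087,0,0,0.02,0,0,10.5]]'>/dev/null
python3 -m handwheel '[[0.087,0,0,0,0,0,10.5],[0.087,0,0,0,0,0,0]]' >/dev/null
python3 go.py .6185 -.154 .037 -40.1
```

```text
t 3.35 pos [ 0.6194 -0.1405  0.1982] yaw -39.0 tiltz [-0.0011  0.0004] q7 -0.34 F [-0.3419  0.8721  0.9635] w 87.1mm g 0.0
shift with present axes (mm): [-10.9202   7.9845 161.1632]
turn tz(deg): 1.1 then shift with final axes (mm): [-10.8397   8.013  161.1672]
full turn rotvec [-0.0634  0.0255  1.0897]
```

```bash
python3 -m handwheel '[[0.087,-0.0108,0.008,0.03,0,0,1.1],[0.087,0,0,0.03,0,0,0],[0.087,0,0,0.03,0,0,0],[0.087,0,0,0.03,0,0,0],[0.087,0,0,0.02,0,0,0],[0.087,0,0,0.02,0,0,0],[0.087,0,0,0,0,0,0]]'
python3 go.py .6185 -.154 .037 -40.1
```

```text
time: 4.22
position: [0.6178, -0.1547, 0.0374]
tool_rot: [-2.849, -1.321, 0.003]
ft_force: [0.5, 0.3, 0.3]
grip_width: 1.0
grip_force: 0.0
t 4.22 pos [ 0.6178 -0.1547  0.0374] yaw -40.3 tiltz [-0.0026  0.0004] q7 -0.27 F [0.5471 0.2919 0.3255] w 87.0mm g 0.0
shift with present axes (mm): [0.9951 0.0382 0.3878]
turn tz(deg): -0.2 then shift with final axes (mm): [0.9945 0.04   0.3892]
full turn rotvec [-0.1285  0.0752 -0.1578]
```

```bash
python3 -m handwheel '[[0.055,0,0,0,0,0,0],[0.055,0,0,0,0,0,0],[0.05,0,0,0,0,0,0],[0.05,0,0,0,0,0,0],[0.05,0,0,0,0,0,0],[0.05,0,0,0,0,0,0]]' 20
python3 go.py .605 .1235 .19 -40.1
```

```text
time: 4.97
position: [0.6191, -0.1552, 0.0394]
tool_rot: [2.851, 1.32, 0.001]
ft_force: [-0.6, 1.3, 4.7]
grip_width: 0.686
grip_force: 20.0
t 4.97 pos [ 0.6191 -0.1552  0.0394] yaw -40.3 tiltz [0.0008 0.0002] q7 -0.27 F [-0.556   1.3261  4.7168] w 59.7mm g 20.0
shift with present axes (mm): [ 203.4833 -191.025  -150.5278]
turn tz(deg): -0.2 then shift with final axes (mm): [ 204.1063 -190.332  -150.5623]
full turn rotvec [ 0.0287 -0.0365 -0.216 ]
```

```bash
python3 -m handwheel '[[0.05,0,0,-0.015,0,0,0],[0.05,0,0,-0.035,0,0,0],[0.05,0,0,-0.035,0,0,0],[0.05,0,0,-0.015,0,0,0],[0.05,0.034,-0.032,0,0,0,0],[0.05,0.034,-0.032,0,0,0,0],[0.05,0.034,-0.032,0,0,0,0],[0.05,0.034,-0.032,0,0,0,0],[0.05,0.034,-0.032,0,0,0,0],[0.05,0.034,-0.031,0,0,0,0],[0.05,0,0,0.02,0,0,0],[0.05,0,0,0,0,0,0]]'
python3 go.py .605 .1235 .048 -40.1
```

```text
time: 6.48
position: [0.6031, 0.1228, 0.1163]
tool_rot: [2.851, 1.32, -0.009]
ft_force: [0.4, -1.1, -1.9]
grip_width: 0.684
grip_force: 20.0
t 6.47 pos [0.6031 0.1228 0.1163] yaw -40.3 tiltz [-0.0049 -0.0026] q7 -0.80 F [ 0.4054 -1.0884 -1.8539] w 59.5mm g 20.0
shift with present axes (mm): [ 2.117   1.1906 68.281 ]
turn tz(deg): -0.2 then shift with final axes (mm): [ 1.7617  1.0598 68.2932]
full turn rotvec [-0.1157  0.2946 -0.2117]
```

```bash
python3 -m handwheel '[[0.05,0.001,0,0.025,0,0,0],[0.05,0,0,0.02,0,0,0],[0.05,0,0,0.01,0,0,0],[0.05,0,0,0.004,0,0,0],[0.05,0,0,0.002,0,0,0],[0.05,0,0,0.002,0,0,0],[0.05,0,0,0,0,0,0]]'
python3 go.py .605 .1235 .048 -40.1
```

```text
time: 7.35
position: [0.606, 0.1248, 0.0562]
tool_rot: [-2.851, -1.32, -0.001]
ft_force: [0.5, 0.4, -1.7]
grip_width: 0.684
grip_force: 20.0
t 7.35 pos [0.606  0.1248 0.0562] yaw -40.3 tiltz [0.0006 0.0003] q7 -0.78 F [ 0.4709  0.4154 -1.7003] w 59.5mm g 20.0
shift with present axes (mm): [-1.6585  0.0686  8.1911]
turn tz(deg): -0.2 then shift with final axes (mm): [-1.6537  0.0645  8.1922]
full turn rotvec [ 0.0142 -0.0354 -0.2121]
```

```bash
python3 -m handwheel '[[0.05,0,0,0.004,0,0,0],[0.05,0,0,0.002,0,0,0],[0.05,0,0,0.001,0,0,0],[0.05,0,0,0,0,0,0]]'
python3 go.py
```

```text
time: 7.85
position: [0.6057, 0.1247, 0.0495]
tool_rot: [-2.851, -1.319, 0.0]
ft_force: [-3.7, -0.7, 4.4]
grip_width: 0.688
grip_force: 20.0
t 7.85 pos [0.6057 0.1247 0.0495] yaw -40.3 tiltz [-0.0003  0.0004] q7 -0.77 F [-3.6785 -0.7029  4.3921] w 59.9mm g 20.0
```

```bash
python3 -m handwheel '[[0.065,0,0,0,0,0,0],[0.087,0,0,0,0,0,0],[0.087,0,0,0,0,0,0],[0.087,0,0,-0.03,0,0,0],[0.087,0,0,-0.04,0,0,0],[0.087,0,0,-0.05,0,0,0],[0.087,0,0,0,0,0,0]]'
python3 go.py .379 -.283 .16 -84.4
```

```text
time: 8.72
position: [0.609, 0.1249, 0.1737]
tool_rot: [2.85, 1.319, 0.014]
ft_force: [0.2, -0.3, -1.2]
grip_width: 0.998
grip_force: 0.0
t 8.72 pos [0.609  0.1249 0.1737] yaw -40.3 tiltz [0.0085 0.0028] q7 -0.82 F [ 0.2368 -0.3316 -1.2288] w 86.8mm g 0.0
shift with present axes (mm): [-459.9224   88.6654   10.5679]
turn tz(deg): 44.1 then shift with final axes (mm): [-268.7005  383.5552   13.6847]
full turn rotvec [ 0.0859 -0.5215 44.0656]
```

```bash
python3 -m handwheel '[[0.087,-0.0575,0.0111,0,0,0,0],[0.087,-0.0575,0.0111,0,0,0,0],[0.087,-0.0575,0.0111,0,0,0,0],[0.087,-0.0575,0.0111,0,0,0,0],[0.087,-0.0575,0.0111,0,0,0,0],[0.087,-0.0575,0.0111,0,0,0,0],[0.087,-0.0575,0.0111,0,0,0,0],[0.087,-0.0575,0.0111,0,0,0,0],[0.087,0,0,0,0,0,10.6],[0.087,0,0,0,0,0,10.6],[0.087,0,0,0,0,0,10.6],[0.087,0,0,0,0,0,10.6]]' >/dev/null
python3 -m handwheel '[[0.087,0,0,0,0,0,1.6],[0.087,0,0,0,0,0,0]]' >/dev/null
python3 go.py .379 -.283 .034 -84.4
python3 - <<'E'
from h import *
im,d=ctrl.get_image("top"); np.savez("top1.npz",im=im,d=d); cv2.imwrite("pics/top1.png",cv2.resize(im[100:280,140:420],None,fx=2.8,fy=2.8))
E
```

```text
t 10.47 pos [ 0.3756 -0.2834  0.1684] yaw -84.2 tiltz [-0.0005  0.0002] q7 -0.95 F [-0.2505 -0.0634 -0.2574] w 86.9mm g 0.0
shift with present axes (mm): [  3.4997  -0.0423 134.4237]
turn tz(deg): 0.2 then shift with final axes (mm): [  3.4341  -0.0938 134.4253]
full turn rotvec [-0.0162  0.0279  0.2215]
```

View pics/top1.png

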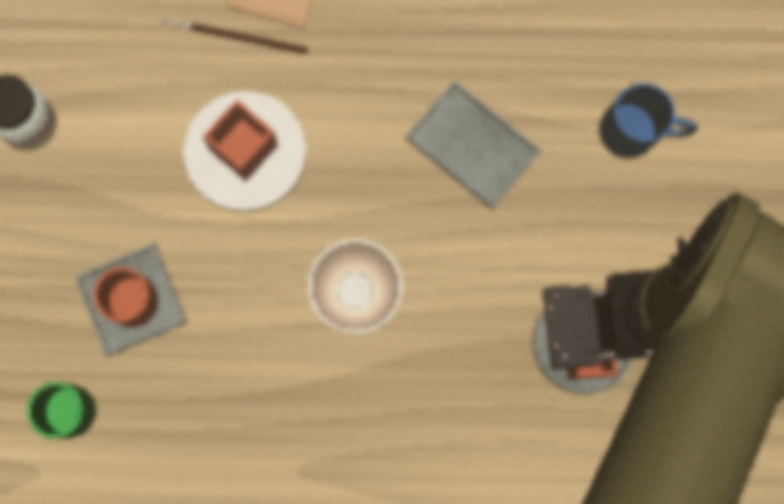

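The square pot stands upright on the bat (240,140), the oblong saucer (473,145) is empty, and the gripper is over the oblong pot at about (590,345). I'll descend and grip.

```bash
python3 -m handwheel '[[0.087,0.0035,0,0.035,0,0,0],[0.087,0,0,0.035,0,0,0],[0.087,0,0,0.03,0,0,0],[0.087,0,0,0.02,0,0,0],[0.087,0,0,0.015,0,0,0],[0.087,0,0,0,0,0,0]]'
python3 go.py .379 -.283 .034 -84.4
python3 - <<'E'
from h import *
f=np.load("top1.npz"); im=f["im"]; h,s,v=cv2.split(cv2.cvtColor(im,cv2.COLOR_BGR2HSV))
k=np.zeros(s.shape,np.uint8); cv2.circle(k,(309,151),32,1,-1)
g=((s<60)&(v<165)&(v>50)&(k>0)).astype(np.uint8); c=max(cv2.findContours(g,0,1)[0],key=cv2.contourArea)[:,0]; print(rect(world("top",c,.012)[:,:2]))
E
```

```text
time: 11.28
position: [0.3786, -0.2829, 0.0331]
tool_rot: [-3.137, -0.157, 0.003]
ft_force: [-0.3, 0.0, 0.6]
grip_width: 0.999
grip_force: 0.0
t 11.28 pos [ 0.3786 -0.2829  0.0331] yaw -84.3 tiltz [-0.002   0.0003] q7 -0.76 F [-0.2743  0.0415  0.5982] w 86.9mm g 0.0
shift with present axes (mm): [ 0.3619  0.1716 -0.9174]
turn tz(deg): 0.1 then shift with final axes (mm): [ 0.3641  0.1713 -0.9166]
full turn rotvec [-0.0278  0.1151  0.1158]
[  0.6182  -0.1542 136.7956  94.1514  50.8481]
```

```bash
python3 -m handwheel '[[0.055,0,0,0,0,0,0],[0.045,0,0,0,0,0,0],[0.035,0,0,0,0,0,0],[0.035,0,0,0,0,0,0],[0.035,0,0,0,0,0,0],[0.035,0,0,-0.015,0,0,0],[0.035,0,0,-0.035,0,0,0],[0.035,0,0,-0.035,0,0,0],[0.035,0,0,-0.015,0,0,0],[0.035,0,0,0,0,0,0]]' 20
python3 go.py .6182 -.1542 .13 -39.2
```

```text
time: 12.52
position: [0.3799, -0.2832, 0.1345]
tool_rot: [-3.138, -0.156, -0.003]
ft_force: [-1.2, 0.1, -2.7]
grip_width: 0.524
grip_force: 20.0
t 12.53 pos [ 0.3799 -0.2832  0.1345] yaw -84.3 tiltz [0.0021 0.0003] q7 -0.92 F [-1.1879  0.0724 -2.7237] w 45.6mm g 20.0
shift with present axes (mm): [ 249.9157 -104.6744    5.0335]
turn tz(deg): -45.1 then shift with final axes (mm): [250.5625 103.1418   4.4852]
full turn rotvec [  0.0434  -0.1191 -45.0991]
```

```bash
python3 -m handwheel '[[0.035,0.0416,-0.0174,0,0,0,0],[0.035,0.0416,-0.0174,0,0,0,0],[0.035,0.0416,-0.0174,0,0,0,0],[0.035,0.0416,-0.0174,0,0,0,0],[0.035,0.0416,-0.0174,0,0,0,0],[0.035,0.0416,-0.0174,0,0,0,0],[0.035,0,0,0,0,0,-9],[0.035,0,0,0,0,0,-9],[0.035,0,0,0,0,0,-9],[0.035,0,0,0,0,0,-9],[0.035,0,0,0,0,0,-9],[0.035,0,0,0,0,0,0]]'
python3 go.py .6182 -.1542 .034 -39.2
```

```text
time: 14.02
position: [0.6162, -0.1544, 0.1316]
tool_rot: [-2.839, -1.341, 0.005]
ft_force: [0.0, -0.1, -2.4]
grip_width: 0.527
grip_force: 20.0
t 14.03 pos [ 0.6162 -0.1544  0.1316] yaw -39.4 tiltz [-0.0035  0.0005] q7 -0.31 F [ 0.0016 -0.116  -2.3666] w 45.8mm g 20.0
shift with present axes (mm): [ 1.6107  1.7453 97.5738]
turn tz(deg): -0.2 then shift with final axes (mm): [ 1.4243  1.4519 97.5815]
full turn rotvec [-0.1758  0.1057 -0.2278]
```

```bash
python3 -m handwheel '[[0.035,0.001,0.001,0.025,0,0,0],[0.035,0,0,0.03,0,0,0],[0.035,0,0,0.02,0,0,0],[0.035,0,0,0.01,0,0,0],[0.035,0,0,0.004,0,0,0],[0.035,0,0,0.002,0,0,0],[0.035,0,0,0,0,0,0]]'
python3 go.py .6182 -.1542 .034 -39.2
```

```text
time: 14.9
position: [0.6194, -0.1545, 0.0436]
tool_rot: [2.839, 1.344, 0.002]
ft_force: [-0.9, -0.2, -1.8]
grip_width: 0.523
grip_force: 20.0
t 14.90 pos [ 0.6194 -0.1545  0.0436] yaw -39.3 tiltz [ 0.0013 -0.    ] q7 -0.27 F [-0.876  -0.1719 -1.8305] w 45.5mm g 20.0
shift with present axes (mm): [-0.4751 -1.125   9.5891]
turn tz(deg): -0.1 then shift with final axes (mm): [-0.4649 -1.1159  9.5906]
full turn rotvec [ 0.0604 -0.0467 -0.1233]
```

```bash
python3 -m handwheel '[[0.035,0,-0.001,0.004,0,0,0],[0.035,0,0,0.003,0,0,0],[0.035,0,0,0.0015,0,0,0],[0.035,0,0,0,0,0,0]]'
python3 go.py
```

```text
time: 15.4
position: [0.618, -0.1537, 0.0343]
tool_rot: [-2.839, -1.345, 0.0]
ft_force: [0.2, -0.2, -0.9]
grip_width: 0.527
grip_force: 20.0
t 15.40 pos [ 0.618  -0.1537  0.0343] yaw -39.3 tiltz [-0.0002  0.0002] q7 -0.26 F [ 0.1988 -0.1757 -0.9248] w 45.8mm g 20.0
```

```bash
python3 -m handwheel '[[0.035,0,0,0.001,0,0,0],[0.035,0,0,0,0,0,0]]'
```

```text
time: 15.65
position: [0.6183, -0.1536, 0.0341]
tool_rot: [-2.839, -1.345, -0.001]
ft_force: [-1.1, 0.6, 4.7]
grip_width: 0.528
grip_force: 20.0
```

```bash
python3 -m handwheel '[[0.06,0,0,0,0,0,0],[0.087,0,0,0,0,0,0],[0.087,0,0,0,0,0,0],[0.087,0,0,-0.03,0,0,0],[0.087,0,0,-0.05,0,0,0],[0.087,0,0,-0.05,0,0,0],[0.087,0,0,0,0,0,0]]'
python3 go.py .4175 .25 .16 -39.3
```

```text
time: 16.52
position: [0.621, -0.1551, 0.1683]
tool_rot: [2.835, 1.342, 0.012]
ft_force: [0.2, -0.4, -0.8]
grip_width: 0.998
grip_force: 0.0
t 16.52 pos [ 0.621  -0.1551  0.1683] yaw -39.3 tiltz [ 0.0089 -0.0013] q7 -0.32 F [ 0.1735 -0.3566 -0.797 ] w 86.8mm g 0.0
shift with present axes (mm): [ 184.3363 -414.2114    5.977 ]
turn tz(deg): -0.0 then shift with final axes (mm): [ 184.6251 -414.0425    8.3145]
full turn rotvec [ 0.4418 -0.2657 -0.0354]
```

```bash
python3 -m handwheel '[[0.087,0.023,-0.0518,0,0,0,0],[0.087,0.023,-0.0518,0,0,0,0],[0.087,0.023,-0.0518,0,0,0,0],[0.087,0.023,-0.0518,0,0,0,0],[0.087,0.023,-0.0518,0,0,0,0],[0.087,0.023,-0.0518,0,0,0,0],[0.087,0.023,-0.0518,0,0,0,0],[0.087,0.023,-0.0518,0,0,0,0],[0.087,0,0,0,0,0,0]]'
python3 go.py .4175 .25 .036 -39.3
python3 - <<'E'
from h import *
im,d=ctrl.get_image("top"); np.savez("top2.npz",im=im,d=d); P=cloud("top",d); m,h,s,v=masks(im)
k=np.zeros(s.shape,np.uint8); cv2.circle(k,(309,151),32,1,-1); t=m["terra"]&(k>0)&(abs(P[...,2]-.065)<.008)
print(t.sum(),rect(world("top",np.argwhere(t)[:,::-1].astype(float),.065)[:,:2]))
E
```

```text
time: 17.65
position: [0.4106, 0.2554, 0.1622]
tool_rot: [-2.832, -1.357, 0.003]
ft_force: [-0.3, -0.4, -0.8]
grip_width: 0.999
grip_force: 0.0
t 17.65 pos [0.4106 0.2554 0.1622] yaw -38.8 tiltz [-0.002   0.0001] q7 -1.29 F [-0.3113 -0.4284 -0.8416] w 86.9mm g 0.0
shift with present axes (mm): [  0.2471   8.936  126.1714]
turn tz(deg): 0.5 then shift with final axes (mm): [  0.1779   8.7287 126.1861]
full turn rotvec [-0.0933  0.0669  0.5071]
119 [ 0.6179 -0.1542 82.3841 47.7294 50.6746]
```

Oblong pot: within 1 mm and under 1° of its saucer. Now the round pot.

```bash
python3 -m handwheel '[[0.087,0,0.0087,0.03,0,0,0.5],[0.087,0,0,0.03,0,0,0],[0.087,0,0,0.03,0,0,0],[0.087,0,0,0.02,0,0,0],[0.087,0,0,0.015,0,0,0],[0.087,0,0,0,0,0,0]]'
python3 go.py .4175 .25 .036 -39.3
```

```text
time: 18.45
position: [0.4203, 0.2442, 0.0372]
tool_rot: [2.845, 1.33, -0.004]
ft_force: [-0.1, 0.4, -0.3]
grip_width: 0.999
grip_force: 0.0
t 18.45 pos [0.4203 0.2442 0.0372] yaw -39.9 tiltz [-0.0018 -0.0019] q7 -1.24 F [-0.1129  0.4289 -0.3044] w 86.9mm g 0.0
shift with present axes (mm): [ 2.6783 -5.9087  1.2041]
turn tz(deg): -0.6 then shift with final axes (mm): [ 2.7369 -5.8806  1.21  ]
full turn rotvec [-0.0091  0.1463 -0.5994]
```

```bash
python3 -m handwheel '[[0.065,0,0,0,0,0,0],[0.055,0,0,0,0,0,0],[0.055,0,0,0,0,0,0],[0.055,0,0,0,0,0,0],[0.055,0,0,0,0,0,0]]' 20
python3 go.py .52 0 .15 -39.3
```

```text
time: 19.08
position: [0.4207, 0.2464, 0.039]
tool_rot: [-2.844, -1.332, -0.001]
ft_force: [-3.8, 1.6, 6.8]
grip_width: 0.725
grip_force: 19.8
t 19.07 pos [0.4207 0.2464 0.039 ] yaw -39.8 tiltz [0.0002 0.0013] q7 -1.24 F [-3.8021  1.5652  6.8487] w 63.1mm g 19.8
shift with present axes (mm): [-125.6441  233.9355 -111.2533]
turn tz(deg): -0.5 then shift with final axes (mm): [-127.7985  232.9041 -110.9631]
full turn rotvec [-0.0364 -0.0641 -0.4983]
```

```bash
python3 -m handwheel '[[0.055,0,0,-0.015,0,0,0],[0.055,0,0,-0.04,0,0,0],[0.055,0,0,-0.04,0,0,0],[0.055,0,0,-0.015,0,0,0],[0.055,-0.021,0.039,0,0,0,0],[0.055,-0.021,0.039,0,0,0,0],[0.055,-0.021,0.039,0,0,0,0],[0.055,-0.021,0.039,0,0,0,0],[0.055,-0.021,0.039,0,0,0,0],[0.055,-0.021,0.039,0,0,0,0],[0.055,0,0,0,0,0,0]]'
python3 go.py .374 -.290 .14 -39.3
```

```text
time: 20.45
position: [0.5199, -0.0063, 0.1476]
tool_rot: [2.848, 1.32, -0.003]
ft_force: [-0.1, -0.1, -2.6]
grip_width: 0.721
grip_force: 19.8
t 20.45 pos [ 0.5199 -0.0063  0.1476] yaw -40.3 tiltz [-0.0007 -0.0031] q7 -0.70 F [-0.076  -0.1069 -2.6108] w 62.7mm g 19.8
shift with present axes (mm): [-310.7657   71.9632    8.5698]
turn tz(deg): -1.0 then shift with final axes (mm): [-311.9456   66.7826    7.5826]
full turn rotvec [ 0.0846  0.1628 -0.9555]
```

```bash
python3 -m handwheel '[[0.055,-0.0444,0.0103,0,0,0,0],[0.055,-0.0444,0.0103,0,0,0,0],[0.055,-0.0444,0.0103,0,0,0,0],[0.055,-0.0444,0.0103,0,0,0,0],[0.055,-0.0444,0.0103,0,0,0,0],[0.055,-0.0444,0.0103,0,0,0,0],[0.055,-0.0444,0.0103,0,0,0,0],[0.055,0,0,0,0,0,0],[0.055,0,0,0,0,0,0]]'
python3 go.py .374 -.290 .039 -39.3
python3 - <<'E'
from h import *
im,d=ctrl.get_image("side"); cv2.imwrite("pics/side1.png",cv2.resize(im[120:330,150:480],None,fx=2.3,fy=2.3))
E
```

```text
time: 21.58
position: [0.3761, -0.2848, 0.1478]
tool_rot: [-2.844, -1.332, 0.0]
ft_force: [-0.4, 0.7, -2.4]
grip_width: 0.72
grip_force: 19.8
t 21.57 pos [ 0.3761 -0.2848  0.1478] yaw -39.8 tiltz [-0.0006  0.001 ] q7 -0.15 F [-0.4056  0.7339 -2.4   ] w 62.6mm g 19.8
shift with present axes (mm): [ -5.3726   1.8173 108.7766]
turn tz(deg): -0.5 then shift with final axes (mm): [ -5.3446   1.6466 108.7807]
full turn rotvec [-0.0657 -0.0226 -0.4917]
```

View pics/side1.png

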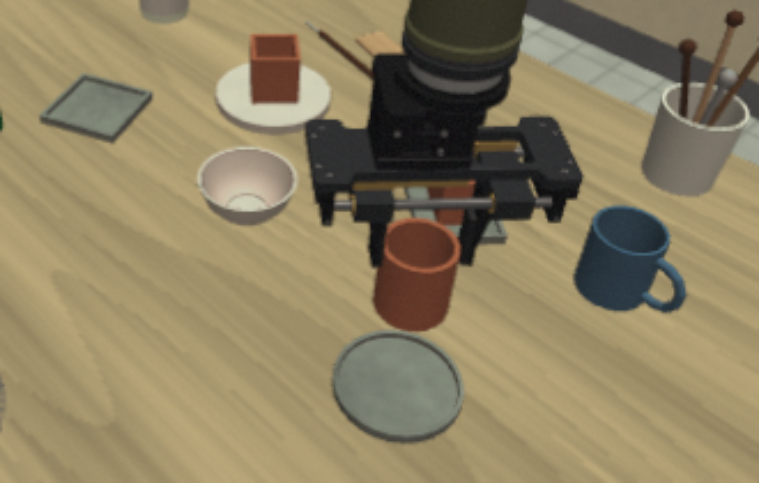

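The round pot is held at about (415,270), the round saucer is empty at (397,385), and the fingers are at (378,240) and (472,240). The pot looks off-centre in the grip, so I'll measure both before lowering.

Run:
```python
from h import *
im,d=ctrl.get_image("side"); P=cloud("side",d); m,h,s,v=masks(im); z=P[...,2]
t=m["terra"]&(P[...,0]<.5)&(P[...,1]<-.15); Q=P[t]; top=np.percentile(Q[:,2],98); print("n",t.sum(),"z range",np.percentile(Q[:,2],[1,99]))
def circ(H):
    A=np.c_[2*H,np.ones(len(H))]; r=np.linalg.lstsq(A,(H**2).sum(1),rcond=None)[0]; return r[:2],np.sqrt(r[2]+r[:2]@r[:2])
o=circ(Q[(Q[:,2]>top-.006)][:,:2]); print("rim fit",o)
zz=Q[:,2]; front=Q[(zz<top-.02)&(zz>top-.06)]; print("front wall fit",circ(front[:,:2]))
for b in (.015,.03,.045): f=Q[abs(zz-(top-b))<.006]; print(b,circ(f[:,:2]))
k=np.zeros(s.shape,np.uint8); cv2.circle(k,(323,287),36,1,-1); g=((s<70)&(v<165)&(v>50)&(k>0)).astype(np.uint8)
c=max(cv2.findContours(g,0,1)[0],key=cv2.contourArea)[:,0]; w=world("side",c,.012)[:,:2]; print("saucer",rect(w),circ(w))
```

```text
n 1430 z range [0.1172 0.2144]
rim fit (array([ 0.1695, -0.4443]), np.float64(0.26278634131859296))
front wall fit (array([ 0.3769, -0.2836]), np.float64(0.029389911160882565))
0.015 (array([ 0.377 , -0.2836]), np.float64(0.02917958564557379))
0.03 (array([ 0.3769, -0.2836]), np.float64(0.029346041855822146))
0.045 (array([ 0.3769, -0.2836]), np.float64(0.02942058315247081))
saucer [  0.3752  -0.2864 124.9538 118.3453  37.395 ] (array([ 0.3752, -0.2864]), np.float64(0.06070579604000621))
```

```bash
python3 -m handwheel '[[0.055,-0.0045,0.0015,0.03,0,0,0],[0.055,0,0,0.035,0,0,0],[0.055,0,0,0.02,0,0,0],[0.055,0,0,0.01,0,0,0],[0.055,0,0,0.004,0,0,0],[0.055,0,0,0,0,0,0]]'
python3 go.py .374 -.290 .039 -39.3
```

```text
time: 22.42
position: [0.3749, -0.2903, 0.0497]
tool_rot: [2.844, 1.333, 0.001]
ft_force: [0.0, -0.2, -1.4]
grip_width: 0.718
grip_force: 19.8
t 22.43 pos [ 0.3749 -0.2903  0.0497] yaw -39.8 tiltz [ 0.0006 -0.0002] q7 0.01 F [ 0.019  -0.1649 -1.4205] w 62.5mm g 19.8
shift with present axes (mm): [-0.3626 -0.8947 10.718 ]
turn tz(deg): -0.5 then shift with final axes (mm): [-0.3526 -0.8916 10.7186]
full turn rotvec [ 0.0325 -0.0131 -0.4869]
```

```bash
python3 -m handwheel '[[0.055,0,0,0.004,0,0,0],[0.055,0,0,0.003,0,0,0],[0.055,0,0,0.002,0,0,0],[0.055,0,0,0,0,0,0]]'; python3 -m handwheel '[[0.055,0,0,0.001,0,0,0],[0.055,0,0,0,0,0,0]]'
```

```text
time: 22.92
position: [0.3743, -0.2903, 0.0402]
tool_rot: [-2.845, -1.332, 0.0]
ft_force: [-1.1, 0.4, -2.3]
grip_width: 0.719
grip_force: 19.8
time: 23.18
position: [0.3745, -0.2905, 0.0395]
tool_rot: [2.845, 1.332, 0.0]
ft_force: [-0.9, -0.3, -0.0]
grip_width: 0.719
grip_force: 19.8
```

```bash
python3 -m handwheel '[[0.055,0,0,0.001,0,0,0],[0.055,0,0,0,0,0,0]]'; python3 -m handwheel '[[0.055,0,0,0.001,0,0,0],[0.055,0,0,0,0,0,0]]'
```

```text
time: 23.42
position: [0.3741, -0.2912, 0.0391]
tool_rot: [2.845, 1.332, -0.001]
ft_force: [-3.5, -0.6, 7.0]
grip_width: 0.725
grip_force: 19.8
time: 23.68
position: [0.3742, -0.2912, 0.039]
tool_rot: [-2.845, -1.331, 0.0]
ft_force: [-6.4, 2.2, 16.2]
grip_width: 0.719
grip_force: 19.9
```

```bash
python3 -m handwheel '[[0.075,0,0,-0.001,0,0,0],[0.087,0,0,0,0,0,0],[0.087,0,0,0,0,0,0],[0.087,0,0,-0.03,0,0,0],[0.087,0,0,-0.05,0,0,0],[0.087,0,0,-0.05,0,0,0],[0.087,0,0,0,0,0,0]]'
python3 - <<'E'
from h import *
for n in("top1","top2"):
    f=np.load(n+".npz"); im,d=f["im"],f["d"]; P=cloud("top",d); m,h,s,v=masks(im)
    k=np.zeros(s.shape,np.uint8); cv2.circle(k,(227,150),26,1,-1); t=m["terra"]&(k>0)&(abs(P[...,2]-.081)<.008)
    print(t.sum(),rect(world("top",np.argwhere(t)[:,::-1].astype(float),.081)[:,:2]))
E
python3 go.py .606 .1247 .17 -40.3
```

```text
time: 24.55
position: [0.3771, -0.2915, 0.1718]
tool_rot: [2.841, 1.331, 0.01]
ft_force: [0.5, 0.3, -0.7]
grip_width: 1.0
grip_force: 0.0
95 [ 0.604   0.1238 56.4909 55.902  47.2847]
93 [  0.6033   0.1248  57.7052  56.202  -40.1934]
t 24.55 pos [ 0.3771 -0.2915  0.1718] yaw -39.8 tiltz [ 0.0079 -0.0013] q7 -0.17 F [ 0.4831  0.2662 -0.6837] w 87.0mm g 0.0
shift with present axes (mm): [466.3184 -90.4769   3.064 ]
turn tz(deg): 0.5 then shift with final axes (mm): [465.4994 -94.6325   1.8062]
full turn rotvec [ 0.393  -0.2327  0.5131]
```

```bash
python3 -m handwheel '[[0.087,0.0583,-0.0113,0,0,0,0],[0.087,0.0583,-0.0113,0,0,0,0],[0.087,0.0583,-0.0113,0,0,0,0],[0.087,0.0583,-0.0113,0,0,0,0],[0.087,0.0583,-0.0113,0,0,0,0],[0.087,0.0583,-0.0113,0,0,0,0],[0.087,0.0583,-0.0113,0,0,0,0],[0.087,0.0583,-0.0113,0,0,0,0],[0.087,0,0,0,0,0,0],[0.087,0,0,0,0,0,0]]' >/dev/null
python3 go.py .605 .1245 .049 -40.3
python3 - <<'E'
from h import *
im,d=ctrl.get_image("top"); P=cloud("top",d); m,h,s,v=masks(im)
k=np.zeros(s.shape,np.uint8); cv2.circle(k,(348,222),36,1,-1); t=m["terra"]&(k>0)&(abs(P[...,2]-.075)<.008)
print("round",t.sum(),rect(world("top",np.argwhere(t)[:,::-1].astype(float),.075)[:,:2]),P[t][:,2].mean())
g=((s<60)&(v<165)&(v>50)&(k>0)).astype(np.uint8); g=cv2.morphologyEx(g,cv2.MORPH_OPEN,np.ones((2,2)));c=max(cv2.findContours(g,0,1)[0],key=cv2.contourArea)[:,0]; print("rs",rect(world("top",c,.012)[:,:2]))
k=np.zeros(s.shape,np.uint8); cv2.circle(k,(186,206),34,1,-1)
g=((s<60)&(v<165)&(v>50)&(k>0)).astype(np.uint8); c=max(cv2.findContours(g,0,1)[0],key=cv2.contourArea)[:,0]; print("ss",rect(world("top",c,.012)[:,:2]))
E
```

```text
t 25.80 pos [0.6028 0.1247 0.1665] yaw -39.8 tiltz [-0.0026 -0.0021] q7 -0.82 F [ 0.5121 -0.7008  0.6068] w 87.1mm g 0.0
shift with present axes (mm): [  1.6093   1.9128 117.5413]
turn tz(deg): 0.5 then shift with final axes (mm): [  1.2335   1.824  117.5472]
full turn rotvec [-0.0377  0.1905  0.4608]
round 90 [  0.3764  -0.287   63.4694  56.6732 -88.9613] 0.0745707129534022
rs [  0.3754  -0.2877 112.4557 112.4221   1.031 ]
ss [  0.4068   0.2959 107.6885  43.8664   3.0961]
```

```bash
python3 -m handwheel '[[0.087,0.0012,0.0015,0.03,0,0,0.5],[0.087,0,0,0.03,0,0,0],[0.087,0,0,0.03,0,0,0],[0.087,0,0,0.017,0,0,0],[0.087,0,0,0.0095,0,0,0],[0.087,0,0,0,0,0,0],[0.06,0,0,0,0,0,0],[0.05,0,0,0,0,0,0],[0.05,0,0,0,0,0,0],[0.05,0,0,0,0,0,0],[0.05,0,0,0,0,0,0]]' 20
python3 go.py
```

```text
time: 27.22
position: [0.6059, 0.1258, 0.0522]
tool_rot: [2.851, 1.32, 0.001]
ft_force: [0.6, -0.7, 1.6]
grip_width: 0.688
grip_force: 20.0
t 27.23 pos [0.6059 0.1258 0.0522] yaw -40.3 tiltz [0.0007 0.0003] q7 -0.78 F [ 0.6006 -0.6617  1.5787] w 59.9mm g 20.0
```

```bash
python3 -m handwheel '[[0.05,0,0,-0.015,0,0,0],[0.05,0,0,-0.035,0,0,0],[0.05,0,0,-0.035,0,0,0],[0.05,0,0,-0.015,0,0,0],[0.05,0,0,0,0,0,-10.6],[0.05,0,0,0,0,0,-10.6],[0.05,0,0,0,0,0,-10.6],[0.05,0,0,0,0,0,-10.6],[0.05,0,0,0,0,0,-10.6],[0.05,0,0,0,0,0,-10.6],[0.05,0,0,0,0,0,0]]'
python3 go.py .4197 .2542 .15 24.65
```

```text
time: 28.6
position: [0.605, 0.1256, 0.1512]
tool_rot: [-1.73, -2.621, 0.002]
ft_force: [-0.1, -0.7, -2.5]
grip_width: 0.686
grip_force: 20.0
t 28.60 pos [0.605  0.1256 0.1512] yaw 23.2 tiltz [-0.0014 -0.0002] q7 0.25 F [-0.081  -0.7429 -2.5344] w 59.7mm g 20.0
shift with present axes (mm): [ 191.102  -119.7629    1.4087]
turn tz(deg): -1.5 then shift with final axes (mm): [ 194.1532 -114.7532    1.1683]
full turn rotvec [-0.0806 -0.0225 -1.4906]
```

```bash
python3 -m handwheel '[[0.05,0,0,0,0,0,-1.5],[0.05,0.0388,-0.023,0,0,0,0],[0.05,0.0388,-0.023,0,0,0,0],[0.05,0.0388,-0.023,0,0,0,0],[0.05,0.0388,-0.023,0,0,0,0],[0.05,0.0388,-0.023,0,0,0,0],[0.05,0,0,0,0,0,0],[0.05,0,0,0,0,0,0]]'
python3 go.py .4197 .2542 .042 24.65
python3 - <<'E'
from h import *
im,d=ctrl.get_image("side"); cv2.imwrite("pics/side2.png",cv2.resize(im[100:310,100:430],None,fx=2.3,fy=2.3))
P=cloud("side",d); h,s,v=cv2.split(cv2.cvtColor(im,cv2.COLOR_BGR2HSV))
k=np.zeros(s.shape,np.uint8); cv2.circle(k,(192,167),30,1,-1); g=((s<70)&(v<165)&(v>50)&(P[...,2]<.02)&(k>0)).astype(np.uint8)
c=max(cv2.findContours(g,0,1)[0],key=cv2.contourArea)[:,0]; print(rect(world("side",c,.012)[:,:2]))
E
```

```text
time: 29.6
position: [0.4203, 0.2533, 0.152]
tool_rot: [1.694, 2.645, 0.001]
ft_force: [-0.3, 0.9, -2.1]
grip_width: 0.68
grip_force: 20.0
t 29.60 pos [0.4203 0.2533 0.152 ] yaw 24.7 tiltz [ 0.0008 -0.0001] q7 -0.16 F [-0.2983  0.9184 -2.0534] w 59.2mm g 20.0
shift with present axes (mm): [  1.1384  -0.2739 110.0411]
turn tz(deg): 0.1 then shift with final axes (mm): [  1.0889  -0.1993 110.0418]
full turn rotvec [0.0397 0.0256 0.0816]
[  0.4169   0.2508 117.5172 112.5125  23.8828]
```

View pics/side2.png

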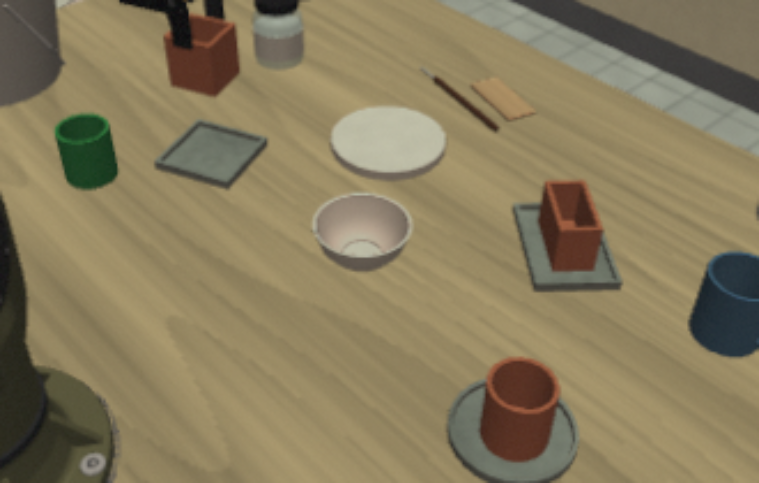

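Round pot (520,410) and oblong pot (570,225) stand in their own saucers. The square pot (203,55) hangs above the empty square saucer (212,153), so I'll lower it.

```bash
python3 -m handwheel '[[0.05,0.0005,0,0.03,0,0,0],[0.05,0,0,0.035,0,0,0],[0.05,0,0,0.02,0,0,0],[0.05,0,0,0.01,0,0,0],[0.05,0,0,0.004,0,0,0],[0.05,0,0,0.003,0,0,0],[0.05,0,0,0,0,0,0]]'; python3 -m handwheel '[[0.05,0,0,0.003,0,0,0],[0.05,0,0,0.002,0,0,0],[0.05,0,0,0,0,0,0]]'
```

```text
time: 30.52
position: [0.4201, 0.2544, 0.0504]
tool_rot: [1.693, 2.646, 0.002]
ft_force: [-0.4, 0.0, -1.3]
grip_width: 0.68
grip_force: 20.0
time: 30.9
position: [0.4195, 0.2541, 0.0447]
tool_rot: [-1.693, -2.646, 0.0]
ft_force: [-1.5, 0.6, -2.7]
grip_width: 0.687
grip_force: 20.0
```

```bash
python3 -m handwheel '[[0.05,0,0,0.0015,0,0,0],[0.05,0,0,0,0,0,0]]'; python3 -m handwheel '[[0.05,0,0,0.001,0,0,0],[0.05,0,0,0,0,0,0]]'
```

```text
time: 31.15
position: [0.4196, 0.2541, 0.0433]
tool_rot: [-1.693, -2.646, 0.0]
ft_force: [-0.4, 0.5, -1.5]
grip_width: 0.688
grip_force: 20.0
time: 31.4
position: [0.4196, 0.2541, 0.0423]
tool_rot: [-1.693, -2.646, 0.0]
ft_force: [-0.4, 0.4, -1.3]
grip_width: 0.682
grip_force: 20.0
```

```bash
python3 -m handwheel '[[0.05,0,0,0.001,0,0,0],[0.05,0,0,0,0,0,0]]'; python3 -m handwheel '[[0.05,0,0,0.0005,0,0,0],[0.05,0,0,0,0,0,0]]'
```

```text
time: 31.65
position: [0.4198, 0.2542, 0.0421]
tool_rot: [-1.693, -2.646, -0.0]
ft_force: [-0.1, -1.1, 4.8]
grip_width: 0.682
grip_force: 20.0
time: 31.9
position: [0.4198, 0.2543, 0.0421]
tool_rot: [-1.693, -2.646, -0.0]
ft_force: [-3.5, -1.8, 9.7]
grip_width: 0.684
grip_force: 20.0
```

Contact. Release, retreat upward, then swing back a bit so the view is clear.

```bash
python3 -m handwheel '[[0.07,0,0,0,0,0,0],[0.087,0,0,0,0,0,0],[0.087,0,0,0,0,0,0],[0.087,0,0,-0.03,0,0,0],[0.087,0,0,-0.05,0,0,0],[0.087,0,0,-0.05,0,0,0],[0.087,0,0,-0.03,0,0,0],[0.087,-0.05,0.05,0,0,0,0],[0.087,-0.05,0.05,0,0,0,0],[0.087,-0.05,0.05,0,0,0,0],[0.087,-0.05,0,0,0,0,0],[0.087,0,0,0,0,0,0]]'
python3 - <<'E'
from h import *
im,d=ctrl.get_image("top"); P=cloud("top",d); m,h,s,v=masks(im); cv2.imwrite("pics/top3.png",cv2.resize(im[100:280,130:410],None,fx=2.8,fy=2.8))
for n,uv,H,r in(("round",(348,222),.075,36),("square",(185,206),.071,36),("oblong",(309,151),.065,36)):
    k=np.zeros(s.shape,np.uint8); cv2.circle(k,uv,r,1,-1); t=m["terra"]&(k>0)&(abs(P[...,2]-H)<.008)
    print(n,t.sum(),rect(world("top",np.argwhere(t)[:,::-1].astype(float),H)[:,:2]),P[t][:,2].mean())
    g=cv2.morphologyEx(((s<60)&(v<165)&(v>50)&(k>0)).astype(np.uint8),cv2.MORPH_OPEN,np.ones((2,2))); c=max(cv2.findContours(g,0,1)[0],key=cv2.contourArea)[:,0]; print("  saucer",rect(world("top",c,.012)[:,:2]))
im,d=ctrl.get_image("side"); cv2.imwrite("pics/side3.png",cv2.resize(im[100:310,100:430],None,fx=2.3,fy=2.3))
E
```

```text
time: 33.4
position: [0.6185, 0.1373, 0.2002]
tool_rot: [1.703, 2.637, -0.005]
ft_force: [0.6, -0.5, -0.2]
grip_width: 1.002
grip_force: 0.0
round 88 [  0.3764  -0.287   63.3711  56.6732 -88.9618] 0.0742049538508756
  saucer [  0.3754  -0.2878 112.5547 112.4557 -88.969 ]
square 40 [ 0.4129  0.2774 58.3656 16.6737  7.2055] 0.07082964882099962
  saucer [  0.3986   0.2906 103.3777  15.3323  24.7695]
oblong 123 [ 0.6178 -0.1541 82.3049 47.9875 50.8681] 0.06492371712601053
  saucer [  0.6146  -0.1577 136.5861  93.3454  50.391 ]
```

View pics/side3.png

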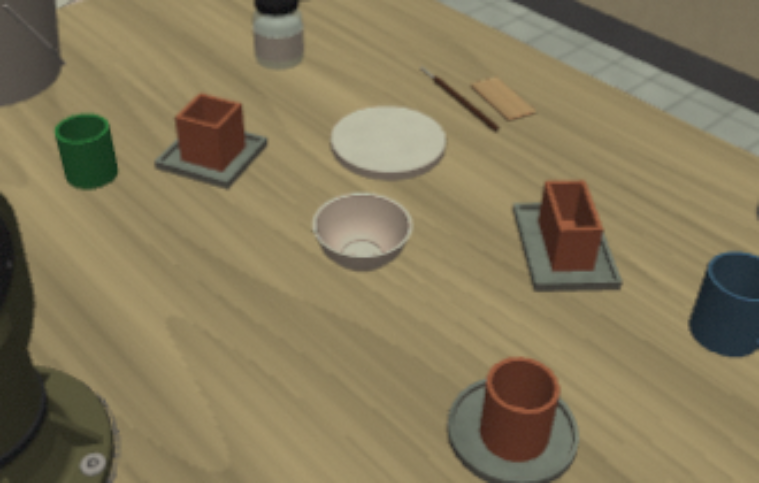

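View pics/top3.png

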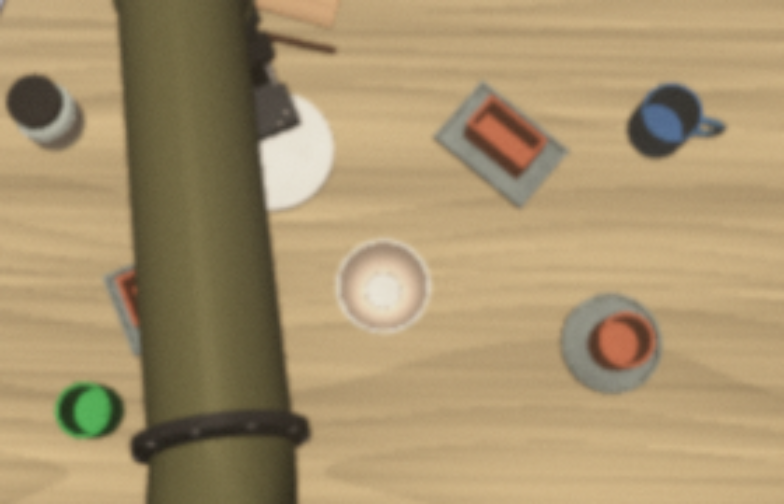

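The side view shows all three pots upright and centred in their own saucers: square (211,130), oblong (570,225) and round (520,410). The top view puts the round and oblong pots within 5 mm of centre. The arm hides the square pot there, but it was released within 1 mm of its saucer's measured centre.

```bash
python3 -c "
from bench import ctrl
print(ctrl.close_job())"
```

```text
the job is handed in; nothing more can be done
None
```

All three pots stand upright in the saucers of their own shape, no bystander was touched, and the job was handed in after about 34 s of robot time; no verdict was returned.

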